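# Tilt sealed bearing housings and sort out the loose ones

## Robot

A 6-joint arm with a two-finger parallel gripper is mounted at the origin on a cart in front of the work surface, level with it; the furniture and walls round the work are solid. World frame = base frame: x ahead of the robot, y to its left, z up, the work surface at z = 0. Lengths are in m, angles in degrees, forces in N, time in s.
With the tool pointing down it reaches from about 0.25 to 0.725 m from the base axis. Payload 9.7 kg.
Tool frame: the origin (TCP) lies where the fingers leave the gripper's body, on its centre line; the fingertips stand 73 mm ahead of it and the grasp point (between the pads) lies 54 mm ahead of it; y points along the fingers, x is the direction in which the jaws open and shut, and the axes are right-handed (so a half turn about y gives the same grasp; the last joint's range is limited). The gripper opens to 85 mm and grips with 20 to 120 N. Pads are 22 mm wide; open, the fingers measure 114 mm over their backs; the gripper's body (76 mm by 85 mm) begins 54 mm behind the grasp point. The pads swing forward as they close: fully open they stand 13 mm farther back than shut.
Start: joints at [-70.245, 4.979, 10.078, 95.1, 0, 90], TCP at [0.186, -0.518, 0.304] pointing down, gripper open.
Joint ranges: [-179.16, 179.16], [-48.56, 103.87], [-65.8, 70.77], [-126.05, 130.52], [-82.76, 87.17], [-180, 180]. Speed limits (degrees/s): [127.2, 127.2, 147.25, 180, 180, 180].

## Interface

Orientations are given as [roll, pitch, yaw] about the fixed x, y, z axes, in that order (R = Rz(yaw) Ry(pitch) Rx(roll)).
In Python, from workcell import sensors, imaging, bot, models gives the robot as it stands.
- The arm moves only by the tool arm_command, never from a script. Its argument "rows" is one flat list of numbers, 7 for each row, row after row: the shift along the tool's x, y, z in cm, then the turn, a rotation vector about the tool's x, y, z in degrees, then the gripper's target within -1 to 1 (fully open at 1, half-way at 0, shut at -1). A call has 1 to 12 rows; each row is the pose to reach, as a shift and turn from the pose commanded when the call began, along the tool's axes at that moment; what a row does not reach only later rows make up. A row lasts 1/12 s, in which the tool goes at most 41.7 mm and 7.16 degrees, less where a joint would pass 70% of its speed; a pose out of reach is approached as far as the arm can. A call with a gripper value outside its range is refused whole. The fingers move at their own pace and stop on an object; "force" is the grip in N (left out, the last holds). Time passes only in rows, so rows that repeat a pose let the fingers close. It gives the time, the measured TCP pose, the force and the opening at its end, in the units of the state.
- sensors.get_obs(): the state, without advancing time (a new reading comes with each control period).
- imaging.camera(name): name is "scene" or "top" or "wrist"; returns a dict with "pixels" (400x640x3 uint8, blue, green, red), "z_map" (400x640 float32, m along the optical axis (not along the pixel's ray), 0 where there is no reading), "camera_matrix" (3x3 intrinsics, pixels), "world_from_camera" (4x4, takes a point from camera to world coordinates). Camera axes: x right, y up, looking along -z (the intrinsics and any distortion apply to the point x, -y, -z); pixel columns grow to the right and rows downward; lengths in m; the calibration is good to about 2 mm. A picture is of the moment at which its call begins.
- bot.job_done(): hands the job in, once; it reports no verdict.
Trained networks look in the newest picture that a camera, given by its name, has taken for a name from the list of things; names that differ only in an ending like _2 or _b are one class to them, and where a whole thing is asked for, a point or a joint stands for the part that bears it (a point fixed in the world has none). Each returns a list of dicts, best first, with "conf" (0 to 1); they miss things now and then, are a little off and sometimes report something else, mostly with a low value. They report only what shows in the picture. A call takes as long as a camera call.
- models.search_frame(thing, camera): "extent" ([centre column, centre row, width, height] in pixels, round what is visible of it).
- models.spot_point(thing, camera): "location" ([column, row] in pixels: a listed point, or the origin of a listed thing).
The state is a dict: "time": time; "q": joint angles; "qd": joint speeds; "joint_efforts": joint torques, N m; "ee_pos": TCP position; "tcp_rot": TCP orientation; "wrist_force": force on the tool from outside, world axes, zero at the start; "torque": the same for the moment, N m; "opening": finger opening in m.
Only numpy, scipy, OpenCV 4.12 (cv2) and the standard library are available. Lean on these libraries where they do the work, as an engineer would, in place of code of your own. Each camera call takes 0.05 s, during which the arm holds its last target.

## Task

Some of the three sealed bearing housings on the bench have a sheared pin inside, so that their bearing is loose. Pick them up, tilt them well over lengthwise to feel whether something slides inside, then lay the sound ones in the lanes of the sloping rack, right down against its lip, and the loose ones flat in the tray. Do not drop them, and leave the pliers and the jar where they are.

Things in the scene. Friction and masses are not known exactly. Their poses are not given: they have to be found in the camera images.
- housing_1: sealed bearing housing 1: aluminium bar 130 long (its x), 42 wide (y), 42 high mm, dark end caps, brass grease nipple on top near its +x end; 0.59 to 0.72 kg, balanced at mid-length. Origin: centre of its underside. The three look alike and lie flat, long axes within 15 degrees of the x direction; one or two of them are loose, drawn anew each time. Grip across the width, at mid-length, upper half.
- housing_2: sealed bearing housing 2: aluminium bar 130 long (its x), 42 wide (y), 42 high mm, dark end caps, brass grease nipple on top near its +x end; 0.59 to 0.72 kg, balanced at mid-length. Origin: centre of its underside. The three look alike and lie flat, long axes within 15 degrees of the x direction; one or two of them are loose, drawn anew each time. Grip across the width, at mid-length, upper half.
- housing_3: sealed bearing housing 3: aluminium bar 130 long (its x), 42 wide (y), 42 high mm, dark end caps, brass grease nipple on top near its +x end; 0.59 to 0.72 kg, balanced at mid-length. Origin: centre of its underside. The three look alike and lie flat, long axes within 15 degrees of the x direction; one or two of them are loose, drawn anew each time. Grip across the width, at mid-length, upper half.
- insert_1 (a joint): slide of the bearing insert in housing 1 from its seat along the housing's x (m). All read 0 at first. Sound: stays within 2 mm. Loose: rests by friction up to about 14 degrees of lengthwise tilt; past 20 it runs in 0.5 s to a stop 24 mm to the low end and stays there when level. Insert 0.35 kg: seat to stop shifts the held moment about the fingers' closing line by 0.08 N m, stop to stop 0.16.
- insert_2 (a joint): slide of the bearing insert in housing 2 from its seat along the housing's x (m). All read 0 at first. Sound: stays within 2 mm. Loose: rests by friction up to about 14 degrees of lengthwise tilt; past 20 it runs in 0.5 s to a stop 24 mm to the low end and stays there when level. Insert 0.35 kg: seat to stop shifts the held moment about the fingers' closing line by 0.08 N m, stop to stop 0.16.
- insert_3 (a joint): slide of the bearing insert in housing 3 from its seat along the housing's x (m). All read 0 at first. Sound: stays within 2 mm. Loose: rests by friction up to about 14 degrees of lengthwise tilt; past 20 it runs in 0.5 s to a stop 24 mm to the low end and stays there when level. Insert 0.35 kg: seat to stop shifts the held moment about the fingers' closing line by 0.08 N m, stop to stop 0.16.
- rack: fixed rack of folded grey sheet steel, 154 deep (x), 166 wide (y), 87 mm high in front. Deck slopes at 25 degrees, falling to its own +x (roughly away from the robot); lip 19 mm above the deck at the low end. Two lanes up the slope, 80 mm apart, each 49 mm wide between strips 8 mm high; each takes one housing lengthwise, either end down. Origin: centre of the underside.
- lane_0 (a point): point on the deck in the lane on the rack's +y side, where the centre of a housing's underside lies when its lower end is against the lip (1 mm gap). Its axes are the rack's, level: the slope's upward direction is (-cos 25, 0, sin 25) in them and the deck's normal (sin 25, 0, cos 25).
- lane_1 (a point): the same point in the lane on the rack's -y side.
- tray: fixed shallow open tray of black plastic, 170 long (x), 170 wide (y), 18 mm high, walls and floor 4 mm thick; room for two housings side by side, long axes along its x (centres at y = +36 and -36 mm, underside 4 mm above the bench). Origin: centre of the underside.
- pliers: pliers, 49x170x14 mm, lying on the bench: leave alone. Origin: centre of the underside.
- jar: small off-white screw-capped jar, 52 mm wide, 48 mm high, standing on the bench: leave alone. Origin: centre of the underside.

How it is judged:
By the outcome, as a careful person would: the job done as asked, in the order asked, and still so for the second after the job is handed in, with the robot touching nothing.
It also fails if it takes over 72 s, if anything falls off the work surface, if the arm or the gripper's body presses on something with over 40 N, if the wrist force passes 120 N, or if a joint passes its speed limit or range.

## Working session

There is one attempt and no reset: what is moved stays moved. The work goes in short steps, Python scripts to look and compute and a tool call to move; the robot and the scene stay as the last step left them, time stands still between calls to the robot, and variables do not carry over. Pictures are saved under pics/ and viewed, and the job is handed in when it is done.

Besides the shell and the picture viewer there is one more tool, called after "Emit:" by a JSON object that holds its "op" and its "data", one argument or row to a line. arm_command: Moves the arm, as the interface text tells. Its arguments: {"type":"object","properties":{"rows":{"type":"array","items":{"type":"number"}},"force":{"type":"number"}},"required":["rows"]}

```bash
ls; mkdir -p pics
cat > h.py <<'E'
import numpy as np, cv2
from workcell import sensors, imaging, bot, models
def snap(n,f=None):
    c=imaging.camera(n)
    if f: cv2.imwrite('pics/'+f,c['pixels'])
    return c
def w(c,u,v,z=None):
    K=c['camera_matrix'];T=c['world_from_camera']
    d=np.array([(u-K[0,2])/K[0,0],-(v-K[1,2])/K[1,1],-1.])
    if z is None: return T[:3,:3]@(d*c['z_map'][int(v),int(u)])+T[:3,3]
    r=T[:3,:3]@d; return T[:3,3]+r*(z-T[2,3])/r[2]
def cloud(c):
    K=c['camera_matrix'];T=c['world_from_camera'];Z=c['z_map']
    v,u=np.mgrid[:Z.shape[0],:Z.shape[1]]
    P=np.stack([(u-K[0,2])/K[0,0]*Z,-(v-K[1,2])/K[1,1]*Z,-Z],-1)
    return P@T[:3,:3].T+T[:3,3]
E
python3 - <<'E'
from h import *
o=sensors.get_obs();print(o)
for n in('scene','top'):
    c=snap(n,n+'0.png');print(n,c['camera_matrix'],c['world_from_camera'])
    np.savez('pics/'+n+'0.npz',P=cloud(c),im=c['pixels'],K=c['camera_matrix'],T=c['world_from_camera'],Z=c['z_map'])
    for t in('housing_1','rack','tray','lane_0','lane_1','pliers','jar'):
        print(t,[(np.round(d['location']),round(d['conf'],2)) for d in models.spot_point(t,n)])
E
```

```text
pics
{'time': 0.0, 'q': array([-7.02444581e+01,  5.01184175e+00,  1.00344163e+01,  9.50999817e+01,
       -1.05940658e-03,  8.99998499e+01]), 'qd': array([ 0.0392574 ,  0.0250173 ,  0.06663287,  0.08380131,  0.08247386,
       -0.07155897]), 'joint_efforts': array([-2.02136757e-04, -5.20393610e+01,  4.64799356e+01,  1.66670285e-02,
        1.72499158e-04, -1.44438616e-05]), 'ee_pos': array([ 0.18585533, -0.51750421,  0.30317555]), 'tcp_rot': array([-9.00010592e+01,  7.74072157e-02, -7.02443080e+01]), 'wrist_force': array([-0.03052125, -0.10482031, -0.18218654]), 'torque': array([-0.0354    , -0.00652282, -0.00250245]), 'opening': 0.08559193827120201}
scene [[390.50824457   0.         322.4270753 ]
 [  0.         390.50824457 200.36783656]
 [  0.           0.           1.        ]] [[-0.75142322  0.48822692 -0.44384413  0.01325206]
 [-0.65975209 -0.56563836  0.49475288  0.69960251]
 [-0.00950359  0.6645959   0.74714254  0.97651417]
 [ 0.          0.          0.          1.        ]]
housing_1 [(array([381., 206.]), 0.82), (array([308., 261.]), 0.62), (array([352., 220.]), 0.59)]
rack 
[... 391 characters left out ...]
2444]
 [  0.         456.85088187 195.4741841 ]
 [  0.           0.           1.        ]] [[-1.81090842e-03  9.89225111e-01 -1.46391257e-01  3.63313127e-01]
 [-9.99848022e-01  7.47213507e-04  1.74176765e-02  1.04802239e-01]
 [ 1.73393885e-02  1.46400551e-01  9.89073417e-01  1.30708709e+00]
 [ 0.00000000e+00  0.00000000e+00  0.00000000e+00  1.00000000e+00]]
housing_1 [(array([333., 225.]), 0.68), (array([258., 223.]), 0.6), (array([364., 239.]), 0.56)]
rack [(array([420., 228.]), 0.69)]
tray [(array([203., 213.]), 0.96)]
lane_0 [(array([442., 222.]), 0.56)]
lane_1 [(array([442., 222.]), 0.56)]
pliers [(array([241., 156.]), 0.77), (array([424., 228.]), 0.72)]
jar [(array([435., 170.]), 0.71)]
```

View pics/scene0.png

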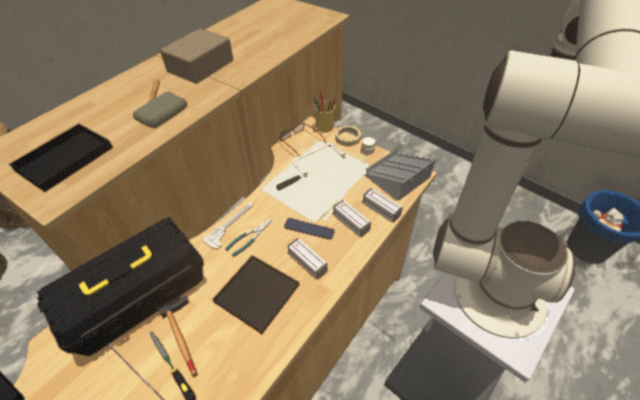

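View pics/top0.png

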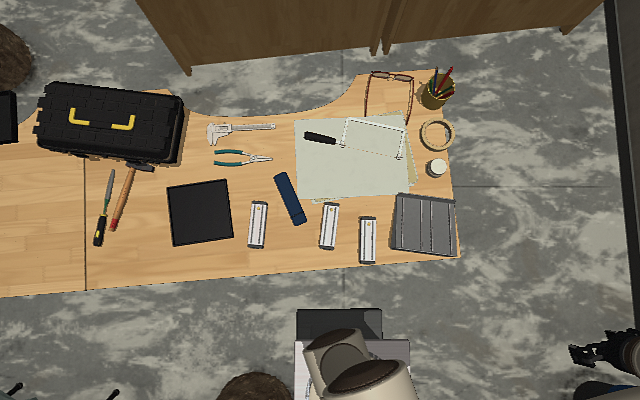

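Run:
```python
import numpy as np,cv2
D=np.load('pics/top0.npz');P=D['P'];im=D['im']
S=np.load('pics/scene0.npz')
for name,u,v in(('h_a',257,225),('h_b',329,227),('h_c',367,240)):
    m=np.zeros(P.shape[:2],np.uint8);Z=P[...,2]
    sub=np.zeros_like(m);sub[v-32:v+32,u-20:u+20]=1
    m=((Z>0.034)&(Z<0.05)&(sub>0))
    q=P[m];r=cv2.minAreaRect(q[:,:2].astype(np.float32)*1000)
    print(name,m.sum(),np.median(q[:,2]),r, q.mean(0))
    # brass
    ys,xs=np.where(sub>0);px=im[ys,xs].astype(int)
    b=(px[:,2]-px[:,0]>60)&(Z[ys,xs]>.035)
    print(' brass',P[ys[b],xs[b]].mean(0) if b.any() else None,b.sum())
# tray / rack / table
for n,(u0,u1,v0,v1) in {'tray':(160,240,172,252),'rack':(385,462,188,262),'jar':(425,450,155,182)}.items():
    sub=P[v0:v1,u0:u1];Z=sub[...,2]
    m=(Z>0.010)&(Z<.15)
    q=sub[m];r=cv2.minAreaRect(q[:,:2].astype(np.float32)*1000);print(n,m.sum(),r,q.min(0),q.max(0))
print('table',P[270,250],P[180,250])
```

```text
h_a 709 0.04189991870036103 ((471.0329895019531, 263.5052185058594), (42.44990921020508, 130.8161163330078), 85.07952117919922) [0.47059625 0.26297012 0.0418676 ]
 brass [0.4374575  0.18824348 0.64544935] 21
h_b 702 0.04230190697636482 ((466.3476867675781, 62.439186096191406), (42.01537322998047, 130.66481018066406), 83.19955444335938) [0.4664153  0.06259095 0.04219731]
 brass [0.43218345 0.08218363 0.71812316] 15
h_c 723 0.04197143506757817 ((426.61834716796875, -44.756797790527344), (42.44084548950195, 132.1651611328125), 88.23725891113281) [ 0.42557916 -0.04450051  0.0420204 ]
 brass [0.41005566 0.03867532 0.75548876] 16
tray 468 ((507.6887512207031, 429.7294616699219), (170.54067993164062, 172.056396484375), 8.628664016723633) [0.41130119 0.33427677 0.01000411] [0.60209283 0.52528013 0.02576734]
rack 3606 ((481.56231689453125, -188.4423828125), (202.29307556152344, 180.7444305419922), 82.3677749633789) [ 0.38130975 -0.29679775  0.0103191 ] [ 0.57621493 -0.09824795  0.09557623]
jar 307 ((632.459228515625, -245.0343780517578), (48.867008209228516, 49.31608200073242), 5.213483810424805) [ 0.60815199 -0.26975769  0.01017737] [ 0.65747464 -0.22034227  0.05538474]
table [ 3.44395909e-01  2.84169161e-01 -3.00695612e-04] [0.60131699 0.28905956 0.00356728]
```

Run:
```python
import numpy as np,cv2
D=np.load('pics/top0.npz')
im=D['im'];a=cv2.resize(im[150:290,220:480],None,fx=3,fy=3,interpolation=cv2.INTER_CUBIC);cv2.imwrite('pics/t1.png',a)
P=D['P'];np.set_printoptions(precision=3,suppress=True)
for v in (200,215,230,245): 
  print(v);print(P[v,385:465:3])
```

```text
200
[[ 0.543 -0.101  0.002]
 [ 0.544 -0.11   0.001]
 [ 0.544 -0.119 -0.002]
 [ 0.543 -0.127  0.003]
 [ 0.541 -0.132  0.021]
 [ 0.54  -0.14   0.027]
 [ 0.539 -0.148  0.032]
 [ 0.541 -0.158  0.02 ]
 [ 0.541 -0.167  0.02 ]
 [ 0.541 -0.175  0.022]
 [ 0.541 -0.185  0.017]
 [ 0.541 -0.193  0.02 ]
 [ 0.54  -0.199  0.029]
 [ 0.541 -0.21   0.018]
 [ 0.542 -0.22   0.016]
 [ 0.541 -0.227  0.019]
 [ 0.541 -0.236  0.018]
 [ 0.54  -0.243  0.026]
 [ 0.54  -0.251  0.028]
 [ 0.54  -0.26   0.028]
 [ 0.539 -0.266  0.034]
 [ 0.54  -0.276  0.03 ]
 [ 0.539 -0.284  0.033]
 [ 0.539 -0.292  0.032]
 [ 0.646 -0.547 -0.741]
 [ 0.647 -0.562 -0.746]
 [ 0.649 -0.581 -0.762]]
215
[[ 0.5   -0.101 -0.003]
 [ 0.5   -0.109 -0.001]
 [ 0.5   -0.118  0.002]
 [ 0.5   -0.126  0.005]
 [ 0.496 -0.128  0.041]
 [ 0.495 -0.135  0.048]
 [ 0.495 -0.143  0.051]
 [ 0.495 -0.152  0.045]
 [ 0.496 -0.161  0.041]
 [ 0.496 -0.17   0.041]
 [ 0.496 -0.178  0.041]
 [ 0.496 -0.187  0.038]
 [ 0.495 -0.193  0.049]
 [ 0.496 -0.204  0.038]
 [ 0.496 -0.213  0.037]
 [ 0.496 -0.221  0.039]
 [ 0.496 -0.23   0.038]
 [ 0.496 -0.238  0.039]
 [ 0.363  0
[... 811 characters left out ...]
[ 0.511 -0.561 -0.762]
 [ 0.51  -0.572 -0.752]]
245
[[ 0.414 -0.099 -0.001]
 [ 0.414 -0.107  0.002]
 [ 0.414 -0.116 -0.001]
 [ 0.414 -0.124  0.001]
 [ 0.411 -0.118  0.084]
 [ 0.411 -0.126  0.084]
 [ 0.411 -0.134  0.084]
 [ 0.411 -0.142  0.084]
 [ 0.411 -0.15   0.082]
 [ 0.411 -0.159  0.078]
 [ 0.411 -0.166  0.083]
 [ 0.411 -0.175  0.078]
 [ 0.41  -0.18   0.091]
 [ 0.411 -0.192  0.077]
 [ 0.411 -0.2    0.077]
 [ 0.411 -0.208  0.076]
 [ 0.411 -0.216  0.077]
 [ 0.411 -0.223  0.081]
 [ 0.411 -0.233  0.075]
 [ 0.411 -0.241  0.076]
 [ 0.411 -0.249  0.077]
 [ 0.411 -0.258  0.074]
 [ 0.411 -0.264  0.079]
 [ 0.411 -0.274  0.075]
 [ 0.414 -0.304  0.004]
 [ 0.443 -0.553 -0.746]
 [ 0.443 -0.566 -0.746]]
```

View pics/t1.png

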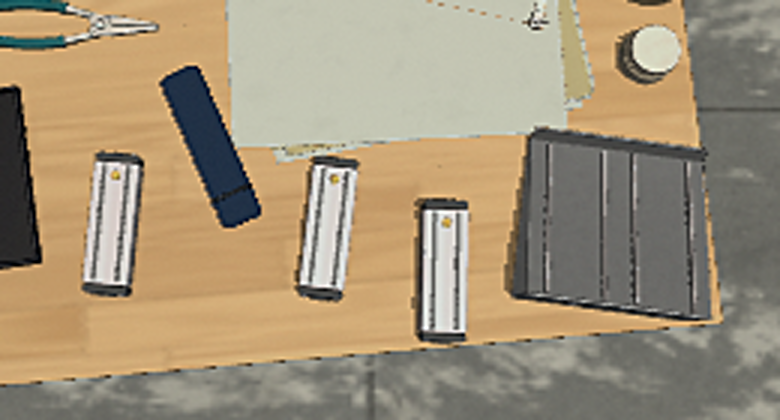

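```bash
cat >> h.py <<'E'
from scipy.spatial.transform import Rotation as Ro
np.set_printoptions(precision=3,suppress=True)
def down(yaw,tilt=0):
    # tool pointing down, tool yaw; tilt about world-ish closing line: + leans approach toward... rotvec about tool x
    return Ro.from_euler('xyz',[-90,0,yaw],degrees=True)*Ro.from_rotvec([tilt,0,0],degrees=True)
def go(p,R,o=None):
    o=o or sensors.get_obs()
    R0=Ro.from_euler('xyz',o['tcp_rot'],degrees=True)
    s=R0.inv().apply(np.array(p)-o['ee_pos'])*100
    r=(R0.inv()*R).as_rotvec(degrees=True)
    print('from',o['ee_pos'],o['tcp_rot'],'t',o['time'],'q',o['q'])
    print('rows shift',np.round(s,2),'turn',np.round(r,2),'nrows pos',np.linalg.norm(s)/4.17,'rot',np.linalg.norm(r)/7.16)
E
python3 - <<'E'
from h import *
go([.46,-.18,.34],down(-95))
E
```

```text
from [ 0.186 -0.518  0.304] [-90.     -0.002 -70.245] t 0.8 q [-70.245   4.978  10.079  95.099  -0.     90.   ]
rows shift [-22.51  -3.61  37.21] turn [-0.   24.75  0.  ] nrows pos 10.46480220680276 rot 3.4573934961393933
```

Emit:
{"op": "arm_command", "data": {
  "rows": [-22.5,-3.6,37.2,0,24.75,0,1,-22.5,-3.6,37.2,0,24.75,0,1,-22.5,-3.6,37.2,0,24.75,0,1,-22.5,-3.6,37.2,0,24.75,0,1,-22.5,-3.6,37.2,0,24.75,0,1,-22.5,-3.6,37.2,0,24.75,0,1,-22.5,-3.6,37.2,0,24.75,0,1,-22.5,-3.6,37.2,0,24.75,0,1,-22.5,-3.6,37.2,0,24.75,0,1,-22.5,-3.6,37.2,0,24.75,0,1,-22.5,-3.6,37.2,0,24.75,0,1,-22.5,-3.6,37.2,0,24.75,0,1]
}}

```text
time: 1.8
ee_pos: [0.4624, -0.1766, 0.34]
tcp_rot: [-90.0, 0.0, -94.7]
wrist_force: [0.3, -0.2, 0.3]
opening: 0.0854
```

Run:
```python
from h import *
o=sensors.get_obs();print(o['q'],o['ee_pos'],o['tcp_rot'],o['time'])
c=snap('wrist','w1.png');np.savez('pics/w1.npz',P=cloud(c),im=c['pixels'],K=c['camera_matrix'],T=c['world_from_camera'],Z=c['z_map'])
print(c['world_from_camera'])
```

```text
[-20.932  -1.633   7.357  98.96    0.06  163.807] [ 0.462 -0.177  0.34 ] [-89.955   0.049 -94.739] 1.8
[[-0.083  0.961  0.263  0.53 ]
 [-0.997 -0.08  -0.022 -0.183]
 [-0.001 -0.264  0.964  0.411]
 [ 0.     0.     0.     1.   ]]
```

View pics/w1.png

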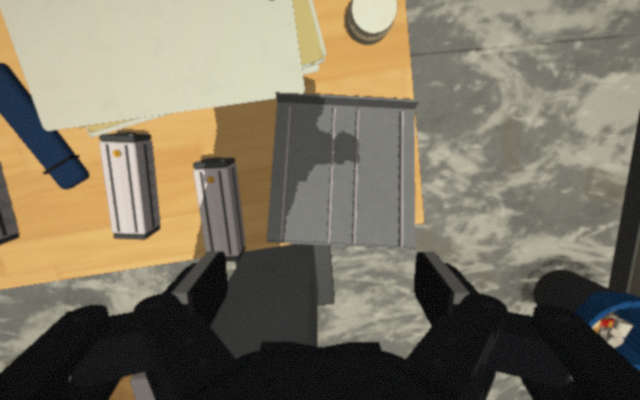

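```bash
cat > rackfit.py <<'E'
import numpy as np
from scipy.optimize import least_squares
np.set_printoptions(precision=4,suppress=True)
for f,(u0,u1,v0,v1) in {'w1':(255,430,85,255),'top0':(385,462,188,262),'scene0':(360,440,145,200)}.items():
    D=np.load(f'pics/{f}.npz');P=D['P'][v0:v1,u0:u1].reshape(-1,3)
    m=(P[:,2]>.008)&(P[:,2]<.1)&(P[:,0]>.36)&(P[:,0]<.6)&(P[:,1]<-.09)&(P[:,1]>-.32);P=P[m]
    # plane by ransac-like fit: deck only
    q=P.copy()
    for i in range(10):
        A=np.c_[q[:,:2],np.ones(len(q))];s=np.linalg.lstsq(A,q[:,2],rcond=None)[0]
        r=P[:,2]-np.c_[P[:,:2],np.ones(len(P))]@s;q=P[(abs(r)<(.02 if i<3 else .003))]
    g=s[:2];print(f,'slope',np.degrees(np.arctan(np.hypot(*g))),'yaw',np.degrees(np.arctan2(-g[1],-g[0])),len(q),len(P))
    r=P[:,2]-np.c_[P[:,:2],np.ones(len(P))]@s
    yaw=np.arctan2(-g[1],-g[0])
    import cv2
    rr=cv2.minAreaRect(P[:,:2].astype(np.float32)*1000);print(rr, P.min(0),P.max(0))
    np.save(f'pics/rack_{f}.npy',np.c_[P,r])
E
python3 rackfit.py
```

```text
w1 slope 25.02041508591081 yaw -7.632589720034262 18384 21951
((477.1178894042969, -193.0418701171875), (190.83969116210938, 172.45480346679688), 82.61376953125) [ 0.3801 -0.297   0.0148] [ 0.5723 -0.1069  0.0942]
top0 slope 24.657433331157584 yaw -7.754181828293019 2301 3624
((478.0030212402344, -203.52024841308594), (211.38644409179688, 196.15013122558594), 4.751524925231934) [ 0.3687 -0.3078  0.008 ] [ 0.5776 -0.0982  0.0956]
scene0 slope 22.93628936853649 yaw -8.579476819646466 732 1825
((492.3558349609375, -191.47329711914062), (201.86183166503906, 212.10227966308594), 82.71245574951172) [ 0.376  -0.2985  0.0081] [ 0.5998 -0.0974  0.0946]
```

```bash
python3 - <<'E'
import numpy as np
np.set_printoptions(precision=2,suppress=True,linewidth=150)
A=np.load('pics/rack_w1.npy')
for yaw in (-7.0,-7.5,-8):
    t=np.radians(yaw);c,s=np.cos(t),np.sin(t)
    X=c*A[:,0]+s*A[:,1];Y=-s*A[:,0]+c*A[:,1]
    b=np.arange(-.25,-.04,.002);k=np.digitize(Y,b)
    print(yaw)
    m0=(X>.42)&(X<.55)
    print([(round(b[i-1]*1000),round(np.percentile(A[(k==i)&m0,3],70)*1000,1)) for i in range(1,len(b)) if ((k==i)&m0).sum()>5])
t=np.radians(-7.5);c,s=np.cos(t),np.sin(t)
X=c*A[:,0]+s*A[:,1];Y=-s*A[:,0]+c*A[:,1]
b=np.arange(.38,.62,.003);k=np.digitize(X,b)
for i in range(1,len(b)):
    m=(k==i)
    if m.sum()>5: print(round(b[i-1]*1000),m.sum(),A[m,2].min()*1000,np.median(A[m,2])*1000,A[m,2].max()*1000,np.median(A[m,3])*1000)
E
python3 - <<'E'
import cv2
im=cv2.imread('pics/w1.png');cv2.imwrite('pics/w1c.png',cv2.resize(im[80:260,180:430],None,fx=3,fy=3,interpolation=cv2.INTER_CUBIC))
E
```

```text
-7.0
[(-230, np.float64(-0.1)), (-228, np.float64(0.3)), (-226, np.float64(0.5)), (-224, np.float64(0.4)), (-222, np.float64(0.4)), (-220, np.float64(0.3)), (-218, np.float64(0.4)), (-216, np.float64(0.9)), (-214, np.float64(9.0)), (-212, np.float64(8.4)), (-210, np.float64(1.1)), (-208, np.float64(0.6)), (-206, np.float64(0.5)), (-204, np.float64(0.4)), (-202, np.float64(0.5)), (-200, np.float64(0.5)), (-198, np.float64(0.4)), (-196, np.float64(-0.0)), (-194, np.float64(0.6)), (-192, np.float64(0.4)), (-190, np.float64(0.4)), (-188, np.float64(0.5)), (-186, np.float64(0.4)), (-184, np.float64(0.4)), (-182, np.float64(0.5)), (-180, np.float64(0.5)), (-178, np.float64(0.4)), (-176, np.float64(0.4)), (-174, np.float64(0.4)), (-172, np.float64(0.4)), (-170, np.float64(0.4)), (-168, np.float64(0.5)), (-166, np.float64(0.5)), (-164, np.float64(0.4)), (-162, np.float64(9.0)), (-160, np.float64(8.8)), (-158, np.float64(0.7)), (-156, np.float64(0.4)), (-154, np.float64(0.4)), (-152, np.float64(0.3)), (-150, np.float64(0.4)), (-148, np.float64(0.2)), (-146, np.float64(0.3)), (-144, np.float64
[... 9297 characters left out ...]
65 28.61934078875872 -0.052536876282927025
563 391 14.750218768809775 18.402577764036586 23.774585516218583 1.5799279626060314
566 461 18.768879519794446 24.101290468134252 29.420942951192853 8.663462797727117
569 494 20.45746979311758 30.549452977021303 35.2429615017053 16.535941814215054
572 364 19.805352030454028 33.24511271780961 36.359930996338164 20.56196786513942
575 125 20.428923698501634 21.981227404187287 24.174102094419393 10.7405741820783
578 132 20.100496410945635 21.818413897852217 23.794115789632198 11.951689547126248
581 113 19.782203456209068 21.779862523989834 23.899413676772674 13.219905803257326
584 8 20.953370119421 22.062669370565086 23.07952756430487 14.394981826415492
```

View pics/w1c.png

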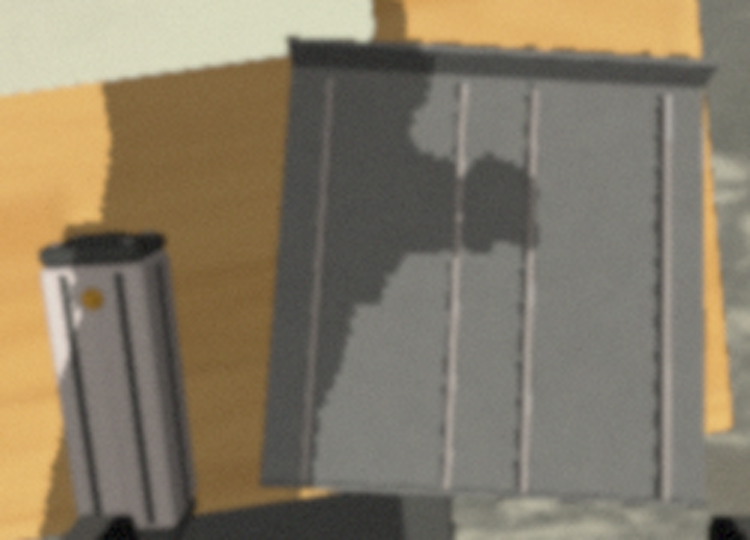

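Run:
```python
import numpy as np,cv2
D=np.load('pics/w1.npz');P=D['P'];Z=P[...,2]
for n,(u0,u1,v0,v1) in {'b':(90,165,120,245),'c':(188,250,150,262)}.items():
    m=np.zeros(Z.shape,bool);m[v0:v1,u0:u1]=1;m&=(Z>.037)&(Z<.048)
    q=P[m];print(n,m.sum(),np.median(q[:,2]),cv2.minAreaRect(q[:,:2].astype(np.float32)*1000),q[:,:2].mean(0))
from h import *
go([.4266,-.0447,.20],down(88.2))
```

```text
b 3781 0.04240127769818558 ((465.0560607910156, 61.86874008178711), (42.94156265258789, 131.1077880859375), 82.75373077392578) [0.46867076 0.05997255]
c 3267 0.04250150051148355 ((426.2058410644531, -45.596702575683594), (42.23670959472656, 130.269775390625), 87.87471771240234) [ 0.43256736 -0.0471616 ]
from [ 0.461 -0.178  0.34 ] [-90.002   0.011 -94.758] t 1.85 q [-21.124  -1.682   7.292  98.979   0.009 163.634]
rows shift [-13.01  13.98  -4.56] turn [  0.02 177.04   0.  ] nrows pos 4.708898838190721 rot 24.72653966792596
```

Emit:
{"op": "arm_command", "data": {
  "rows": [-13,10,-4.6,0,-95,0,1,-13,10,-4.6,0,-95,0,1,-13,10,-4.6,0,-95,0,1,-13,10,-4.6,0,-95,0,1,-13,10,-4.6,0,-95,0,1,-13,10,-4.6,0,-95,0,1,-13,10,-4.6,0,-95,0,1,-13,10,-4.6,0,-95,0,1,-13,10,-4.6,0,-95,0,1,-13,10,-4.6,0,-95,0,1,-13,10,-4.6,0,-95,0,1,-13,10,-4.6,0,-95,0,1]
}}

```text
time: 2.85
ee_pos: [0.4251, -0.0475, 0.2399]
tcp_rot: [-90.0, -0.0, -8.8]
wrist_force: [-0.4, -0.1, 0.0]
opening: 0.0851
```

Run:
```python
from h import *
go([.4264,-.0452,.15],down(88))
```

```text
from [ 0.425 -0.048  0.24 ] [-90.015  -0.006  -8.761] t 2.85 q [ -6.369 -12.606 -13.649  88.952  -0.015  92.392]
rows shift [0.09 8.99 0.25] turn [  0.02 -96.76  -0.01] nrows pos 2.1573735915924783 rot 13.514136202171699
```

Emit:
{"op": "arm_command", "data": {
  "rows": [0.1,9,0.25,0,-96.8,0,0.7,0.1,9,0.25,0,-96.8,0,0.7,0.1,9,0.25,0,-96.8,0,0.7,0.1,9,0.25,0,-96.8,0,0.7,0.1,9,0.25,0,-96.8,0,0.7,0.1,9,0.25,0,-96.8,0,0.7,0.1,9,0.25,0,-96.8,0,0.7,0.1,9,0.25,0,-96.8,0,0.7,0.1,9,0.25,0,-96.8,0,0.7,0.1,9,0.25,0,-96.8,0,0.7,0.1,9,0.25,0,-96.8,0,0.7,0.1,9,0.25,0,-96.8,0,0.7]
}}

```text
time: 3.85
ee_pos: [0.4265, -0.0452, 0.1499]
tcp_rot: [-90.0, 0.0, 77.2]
wrist_force: [-0.3, -0.9, 0.3]
opening: 0.0728
```

Run:
```python
from h import *
go([.4264,-.0452,.084],down(88))
o=sensors.get_obs();print(o['opening'],o['wrist_force'],o['torque'])
```

```text
from [ 0.426 -0.045  0.15 ] [-90.007   0.012  77.177] t 3.85 q [ -6.048 -11.983 -23.068  78.909  -0.013   6.775]
rows shift [0.   6.59 0.01] turn [  0.01 -10.82  -0.01] nrows pos 1.5808757132278481 rot 1.5115289876661118
0.07281304085563005 [-0.258 -0.914  0.32 ] [ 0.037 -0.03   0.046]
```

Emit:
{"op": "arm_command", "data": {
  "rows": [0,2.5,0,0,-10.8,0,0.6,0,3.5,0,0,-10.8,0,0.6,0,5.5,0,0,-10.8,0,0.6,0,6.5,0,0,-10.8,0,0.6,0,6.6,0,0,-10.8,0,0.6,0,6.6,0,0,-10.8,0,-1,0,6.6,0,0,-10.8,0,-1,0,6.6,0,0,-10.8,0,-1,0,6.6,0,0,-10.8,0,-1,0,6.6,0,0,-10.8,0,-1,0,6.6,0,0,-10.8,0,-1],
  "force": 80
}}

```text
time: 4.77
ee_pos: [0.4274, -0.0444, 0.0852]
tcp_rot: [-90.1, 0.0, 87.7]
wrist_force: [-1.2, 0.3, 6.8]
opening: 0.0409
```

Run:
```python
from h import *
o=sensors.get_obs();print(o['opening'],o['wrist_force'],o['torque'])
go([.4264,-.0452,.24],down(88))
c=snap('wrist','w2.png')
```

```text
0.04087074977406983 [-1.197  0.331  6.765] [ 0.107  0.383 -0.018]
from [ 0.427 -0.044  0.085] [-90.102   0.016  87.685] t 4.7667 q [ -5.928 -10.154 -28.798  71.254  -0.009  -3.613]
rows shift [ -0.09 -15.48   0.07] turn [ 0.1  -0.31 -0.02] nrows pos 3.7129310760819405 rot 0.046272124501872715
```

View pics/w2.png

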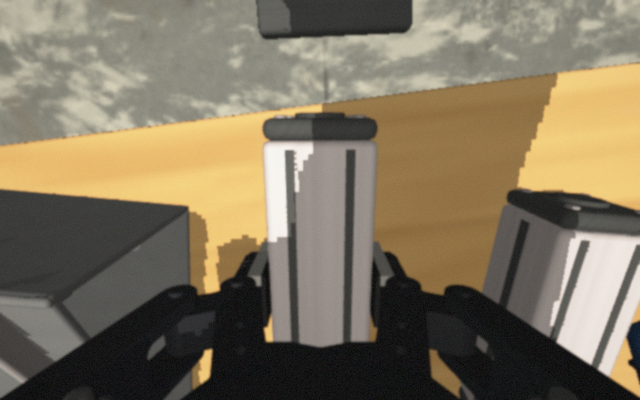

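Emit:
{"op": "arm_command", "data": {
  "rows": [0,-3,0,0,0,0,-1,0,-7,0,0,0,0,-1,0,-11,0,0,0,0,-1,0,-14,0,0,0,0,-1,0,-15.5,0,0,0,0,-1,0,-15.5,0,0,0,0,-1,0,-15.5,0,0,0,0,-1,0,-15.5,0,0,0,0,-1,0,-15.5,0,0,0,0,-1,0,-15.5,0,0,0,0,-1,0,-15.5,0,0,0,0,-1]
}}

```text
time: 5.73
ee_pos: [0.4265, -0.0443, 0.2378]
tcp_rot: [-89.9, -0.0, 87.7]
wrist_force: [-0.3, -0.4, -5.8]
opening: 0.0407
```

```bash
cat >> h.py <<'E'
def tq():
    o=sensors.get_obs();R0=Ro.from_euler('xyz',o['tcp_rot'],degrees=True)
    print('t',o['time'],'tool torque',R0.inv().apply(o['torque']),'F',o['wrist_force'],'open',o['opening'],'rot',o['tcp_rot'],'pos',o['ee_pos'])
E
python3 -c "
from h import *
tq()"
```

```text
t 5.7333 tool torque [-0.095  0.027 -0.06 ] F [-0.313 -0.411 -5.848] open 0.040709101434476945 rot [-89.894  -0.007  87.694] pos [ 0.426 -0.044  0.238]
```

Emit:
{"op": "arm_command", "data": {
  "rows": [0,0,0,7,0,0,-1,0,0,0,14,0,0,-1,0,0,0,21,0,0,-1,0,0,0,28,0,0,-1,0,0,0,33,0,0,-1,0,0,0,33,0,0,-1,0,0,0,33,0,0,-1,0,0,0,33,0,0,-1,0,0,0,33,0,0,-1,0,0,0,33,0,0,-1,0,0,0,33,0,0,-1,0,0,0,33,0,0,-1]
}}

```text
time: 6.73
ee_pos: [0.4266, -0.0443, 0.2397]
tcp_rot: [-57.1, 0.0, 87.7]
wrist_force: [-0.0, -0.0, -5.9]
opening: 0.0407
```

```bash
python3 -c "
from h import *
tq()"
```

```text
t 6.7333 tool torque [-1.059  0.007 -0.037] F [-0.048 -0.039 -5.896] open 0.04067909956624728 rot [-57.139   0.005  87.689] pos [ 0.427 -0.044  0.24 ]
```

Emit:
{"op": "arm_command", "data": {
  "rows": [0,0,0,-7,0,0,-1,0,0,0,-14,0,0,-1,0,0,0,-21,0,0,-1,0,0,0,-28,0,0,-1,0,0,0,-33,0,0,-1,0,0,0,-33,0,0,-1,0,0,0,-33,0,0,-1,0,0,0,-33,0,0,-1,0,0,0,-33,0,0,-1,0,0,0,-33,0,0,-1,0,0,0,-33,0,0,-1]
}}

```text
time: 7.65
ee_pos: [0.4272, -0.0443, 0.2382]
tcp_rot: [-89.8, -0.0, 87.7]
wrist_force: [-0.3, -0.4, -6.1]
opening: 0.0409
```

```bash
python3 -c "
from h import *
tq()"
```

```text
t 7.65 tool torque [ 0.066  0.023 -0.027] F [-0.321 -0.373 -6.082] open 0.04089685254661931 rot [-89.843  -0.006  87.696] pos [ 0.427 -0.044  0.238]
```

```bash
cat >> h.py <<'E'
def tqm(n=4):
    for i in range(n):
        imaging.camera('wrist'); o=sensors.get_obs();R0=Ro.from_euler('xyz',o['tcp_rot'],degrees=True)
        print(o['time'],R0.inv().apply(o['torque']),o['wrist_force'],o['tcp_rot'])
E
python3 -c "
from h import *
tqm()"
```

```text
7.7 [ 0.024  0.051 -0.026] [-0.101  1.507 -4.722] [-89.865  -0.006  87.699]
7.75 [ 0.034  0.01  -0.019] [-0.475  0.196 -6.22 ] [-89.892  -0.005  87.695]
7.8 [ 0.091 -0.045  0.025] [-0.066  0.024 -6.013] [-89.919  -0.005  87.696]
7.85 [-0.002  0.031 -0.019] [-0.067  0.797 -6.163] [-89.938  -0.004  87.693]
```

Emit:
{"op": "arm_command", "data": {
  "rows": [0,0,0,-7,0,0,-1,0,0,0,-14,0,0,-1,0,0,0,-21,0,0,-1,0,0,0,-28,0,0,-1,0,0,0,-33,0,0,-1,0,0,0,-33,0,0,-1,0,0,0,-33,0,0,-1,0,0,0,-33,0,0,-1,0,0,0,-33,0,0,-1,0,0,0,-33,0,0,-1,0,0,0,-33,0,0,-1,0,0,0,-33,0,0,-1]
}}

```text
time: 8.85
ee_pos: [0.4272, -0.0443, 0.2386]
tcp_rot: [-122.9, -0.0, 87.7]
wrist_force: [0.4, -0.4, -6.4]
opening: 0.0409
```

Emit:
{"op": "arm_command", "data": {
  "rows": [0,0,0,7,0,0,-1,0,0,0,14,0,0,-1,0,0,0,21,0,0,-1,0,0,0,28,0,0,-1,0,0,0,33,0,0,-1,0,0,0,33,0,0,-1,0,0,0,33,0,0,-1,0,0,0,33,0,0,-1,0,0,0,33,0,0,-1,0,0,0,33,0,0,-1,0,0,0,33,0,0,-1]
}}

```text
time: 9.77
ee_pos: [0.4264, -0.0443, 0.2396]
tcp_rot: [-90.2, 0.0, 87.7]
wrist_force: [-0.5, -0.5, -5.8]
opening: 0.0407
```

```bash
python3 -c "
from h import *
tq()
tqm()"
```

```text
t 9.7667 tool torque [-0.091  0.027 -0.056] F [-0.545 -0.471 -5.838] open 0.04065944020518447 rot [-90.161   0.006  87.684] pos [ 0.426 -0.044  0.24 ]
9.8167 [-0.062 -0.021  0.026] [ 0.169  0.033 -5.583] [-90.137   0.009  87.688]
9.8667 [-0.095 -0.012 -0.021] [ 0.275  0.762 -5.593] [-90.114   0.003  87.688]
9.9167 [-0.066 -0.015 -0.042] [ 0.539  0.349 -6.09 ] [-90.088   0.     87.692]
9.9667 [-0.08  -0.006 -0.058] [ 0.04  0.36 -5.47] [-90.066   0.004  87.693]
```

Emit:
{"op": "arm_command", "data": {
  "rows": [0,0,0,7,0,0,-1,0,0,0,14,0,0,-1,0,0,0,21,0,0,-1,0,0,0,28,0,0,-1,0,0,0,33,0,0,-1,0,0,0,33,0,0,-1,0,0,0,33,0,0,-1,0,0,0,33,0,0,-1,0,0,0,33,0,0,-1,0,0,0,33,0,0,-1,0,0,0,33,0,0,-1]
}}

```text
time: 10.88
ee_pos: [0.4265, -0.0443, 0.24]
tcp_rot: [-57.2, 0.0, 87.7]
wrist_force: [0.0, -0.3, -5.0]
opening: 0.0409
```

Emit:
{"op": "arm_command", "data": {
  "rows": [0,0,0,-7,0,0,-1,0,0,0,-14,0,0,-1,0,0,0,-21,0,0,-1,0,0,0,-28,0,0,-1,0,0,0,-33,0,0,-1,0,0,0,-33,0,0,-1,0,0,0,-33,0,0,-1,0,0,0,-33,0,0,-1,0,0,0,-33,0,0,-1,0,0,0,-33,0,0,-1,0,0,0,-33,0,0,-1,0,0,0,-33,0,0,-1]
}}

```text
time: 11.88
ee_pos: [0.4271, -0.0443, 0.2383]
tcp_rot: [-89.9, -0.0, 87.7]
wrist_force: [-0.7, 0.6, -6.2]
opening: 0.0408
```

```bash
python3 -c "
from h import *
tq()
tqm(6)"
```

```text
t 11.8833 tool torque [-0.043  0.034 -0.011] F [-0.741  0.559 -6.16 ] open 0.04075265874853518 rot [-89.885  -0.005  87.696] pos [ 0.427 -0.044  0.238]
11.9333 [ 0.072 -0.024 -0.023] [-0.359 -0.305 -6.373] [-89.908  -0.005  87.692]
11.9833 [ 0.025 -0.002  0.02 ] [ 0.044  0.05  -6.267] [-89.931  -0.002  87.693]
12.0333 [ 0.053 -0.026  0.014] [ 1.499 -0.304 -6.235] [-89.947  -0.004  87.695]
12.0833 [0.034 0.041 0.029] [ 0.346 -0.281 -5.374] [-89.964  -0.001  87.695]
12.1333 [0.068 0.026 0.004] [-0.327 -0.277 -5.828] [-89.975  -0.001  87.69 ]
12.1833 [0.037 0.002 0.032] [-0.385 -0.393 -5.844] [-89.987  -0.002  87.693]
```

```bash
python3 -c "
from h import *
go([.502,.465,.18],down(98.6))"
```

```text
from [ 0.427 -0.044  0.239] [-89.987  -0.002  87.693] t 12.1833 q [ -5.927 -12.402 -13.601  88.814   0.001  -3.62 ]
rows shift [51.19  5.88 -5.46] turn [ -0.01 -10.91   0.  ] nrows pos 12.426286381620178 rot 1.5233149992324344
```

Emit:
{"op": "arm_command", "data": {
  "rows": [2,0.3,-0.2,0,0,0,-1,5,0.5,-0.5,0,0,0,-1,9,1,-1,0,0,0,-1,13,1.5,-1.4,0,-2,0,-1,17,2,-1.8,0,-3,0,-1,21,2.4,-2.2,0,-4,0,-1,25,2.8,-2.6,0,-5,0,-1,29,3.3,-3,0,-6,0,-1,33,3.8,-3.5,0,-7,0,-1,37,4.2,-3.9,0,-8,0,-1,41,4.7,-4.4,0,-9,0,-1,44.5,5.1,-4.8,0,-10,0,-1]
}}

```text
time: 13.18
ee_pos: [0.4925, 0.401, 0.1871]
tcp_rot: [-90.0, -0.0, 97.8]
wrist_force: [0.9, -0.2, -5.6]
opening: 0.0407
```

```bash
python3 -c "
from h import *
go([.502,.465,.11],down(98.6))"
```

```text
from [0.493 0.401 0.187] [-89.988  -0.007  97.787] t 13.1833 q [39.149 15.961  9.766 83.811  0.012 31.362]
rows shift [ 6.21  7.71 -1.81] turn [-0.01 -0.81  0.01] nrows pos 2.413395059551398 rot 0.11361259305698465
```

Emit:
{"op": "arm_command", "data": {
  "rows": [3,1,-0.9,0,-0.8,0,-1,5,3,-1.5,0,-0.8,0,-1,6.2,5,-1.8,0,-0.8,0,-1,6.2,7,-1.8,0,-0.8,0,-1,6.2,8.5,-1.8,0,-0.8,0,-1,6.2,9.2,-1.8,0,-0.8,0,-1,6.2,9.5,-1.8,0,-0.8,0,-1,6.2,9.7,-1.8,0,-0.8,0,-1,6.2,9.8,-1.8,0,-0.8,0,-1]
}}

```text
time: 13.93
ee_pos: [0.5027, 0.4624, 0.0908]
tcp_rot: [-90.1, -0.0, 98.5]
wrist_force: [-0.4, 0.0, -5.2]
opening: 0.041
```

```bash
python3 -c "
from h import *
tq()
go([.502,.465,.088],down(98.6))
snap('wrist','w3.png')"
```

```text
t 13.9333 tool torque [ 0.098 -0.002 -0.068] F [-0.414  0.017 -5.239] open 0.0409801048453418 rot [-90.064  -0.045  98.476] pos [0.503 0.462 0.091]
from [0.503 0.462 0.091] [-90.064  -0.045  98.476] t 13.9333 q [42.609 24.073  9.454 75.302  0.001 34.133]
rows shift [0.27 0.28 0.03] turn [ 0.06 -0.12  0.04] nrows pos 0.09436024385688185 rot 0.02052269723809818
```

View pics/w3.png

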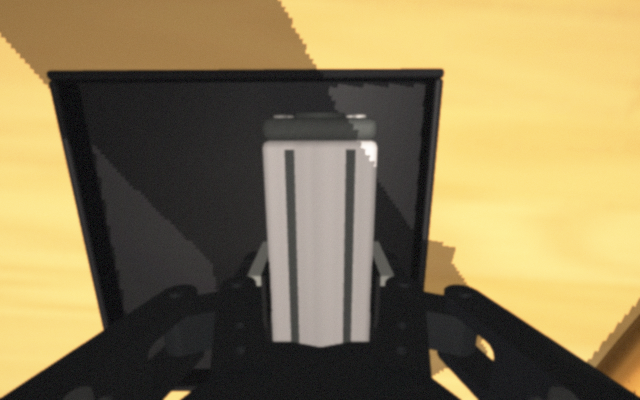

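Emit:
{"op": "arm_command", "data": {
  "rows": [0.1,0.2,0,0,0,0,-1,0.1,0.35,0,0,0,0,-1,0.1,0.4,0,0,0,0,-1,0.1,0.4,0,0,0,0,-1]
}}

```text
time: 14.32
ee_pos: [0.5027, 0.4636, 0.0893]
tcp_rot: [-90.2, -0.1, 98.5]
wrist_force: [-4.4, -3.6, 9.6]
opening: 0.041
```

```bash
python3 -c "
from h import *
tq()"
```

```text
t 14.3167 tool torque [ 0.947 -0.009  0.986] F [-4.414 -3.644  9.558] open 0.04103498853611034 rot [-90.175  -0.096  98.481] pos [0.503 0.464 0.089]
```

Emit:
{"op": "arm_command", "data": {
  "rows": [0.1,0.2,0,0,0,0,0.3,0.1,0.2,0,0,0,0,0.3,0.1,0.2,0,0,0,0,0.3,0.1,0.2,0,0,0,0,0.3,0.1,-2,0,0,0,0,0.4,0.1,-5,0,0,0,0,0.5,0.1,-9,0,0,0,0,0.6]
}}

```text
time: 14.9
ee_pos: [0.5011, 0.4635, 0.174]
tcp_rot: [-89.8, 0.2, 98.5]
wrist_force: [1.1, -0.1, 0.3]
opening: 0.0682
```

```bash
python3 -c "
from h import *
go([.4657,.0622,.15],down(83))
snap('wrist','w4.png')"
```

```text
from [0.501 0.463 0.174] [-89.768   0.156  98.492] t 14.9 q [42.766 23.056 17.333 84.556  0.002 34.273]
rows shift [-39.16   2.55   9.42] turn [-0.21 15.49 -0.19] nrows pos 9.677845852709984 rot 2.16405759999264
```

View pics/w4.png

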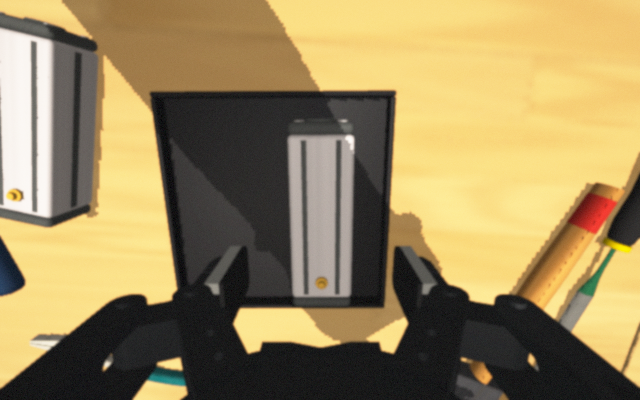

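Emit:
{"op": "arm_command", "data": {
  "rows": [-4,0,1,0,2,0,0.6,-8,0,2,0,5,0,0.6,-12,0,3,0,8,0,0.6,-16,0,4,0,11,0,0.6,-20,0,5,0,14,0,0.6,-24,0,6,0,15.5,0,0.6,-28,0.5,7,0,15.5,0,0.6,-32,1,8,0,15.5,0,0.6,-36,1.5,9,0,15.5,0,0.6,-39.1,2.5,9.4,0,15.5,0,0.6,-39.1,2.5,9.4,0,15.5,0,0.6]
}}

```text
time: 15.87
ee_pos: [0.466, 0.0593, 0.1498]
tcp_rot: [-90.0, 0.1, 82.7]
wrist_force: [0.1, 0.5, 0.4]
opening: 0.0681
```

```bash
python3 -c "
from h import *
go([.4657,.0622,.084],down(83))"
```

```text
from [0.466 0.059 0.15 ] [-89.967   0.081  82.748] t 15.8667 q [  7.287  -6.165 -18.015  78.202  -0.07   14.539]
rows shift [0.29 6.58 0.06] turn [-0.03 -0.25 -0.08] nrows pos 1.5786938222667244 rot 0.03719044290332681
```

Emit:
{"op": "arm_command", "data": {
  "rows": [0.3,2.5,0.05,0,0,0,0.6,0.3,5,0.05,0,0,0,0.6,0.3,6.3,0.05,0,0,0,0.6,0.3,6.5,0.05,0,0,0,-1,0.3,6.5,0.05,0,0,0,-1,0.3,6.5,0.05,0,0,0,-1,0.3,6.5,0.05,0,0,0,-1,0.3,6.5,0.05,0,0,0,-1,0.3,6.5,0.05,0,0,0,-1,0.3,6.5,0.05,0,0,0,-1],
  "force": 80
}}

```text
time: 16.7
ee_pos: [0.4669, 0.0669, 0.0864]
tcp_rot: [-90.0, -0.0, 83.0]
wrist_force: [0.5, 1.0, -1.4]
opening: 0.0407
```

```bash
python3 -c "
from h import *
tq()"
```

```text
t 16.7 tool torque [ 0.148 -0.003 -0.153] F [ 0.51   0.955 -1.383] open 0.04070812687654649 rot [-90.044  -0.03   83.   ] pos [0.467 0.067 0.086]
```

Emit:
{"op": "arm_command", "data": {
  "rows": [0,-3,0,0,0,0,-1,0,-7,0,0,0,0,-1,0,-11,0,0,0,0,-1,0,-14,0,0,0,0,-1,0,-15.5,0,0,0,0,-1,0,-15.5,0,0,0,0,-1,0,-15.5,0,7,0,0,-1,0,-15.5,0,14,0,0,-1,0,-15.5,0,21,0,0,-1,0,-15.5,0,28,0,0,-1,0,-15.5,0,33,0,0,-1,0,-15.5,0,33,0,0,-1]
}}

```text
time: 17.7
ee_pos: [0.4674, 0.0664, 0.2358]
tcp_rot: [-56.3, 0.1, 83.0]
wrist_force: [0.7, 0.1, -7.0]
opening: 0.0407
```

Emit:
{"op": "arm_command", "data": {
  "rows": [0,0,0,0,0,0,-1,0,0,0,0,0,0,-1,0,0,0,0,0,0,-1,0,0,0,0,0,0,-1,0,0,0,0,0,0,-1,0,0,0,0,0,0,-1]
}}

```text
time: 18.2
ee_pos: [0.4663, 0.0667, 0.2417]
tcp_rot: [-57.1, -0.0, 83.0]
wrist_force: [0.7, -0.1, -5.8]
opening: 0.0408
```

Emit:
{"op": "arm_command", "data": {
  "rows": [0,0,0,-7,0,0,-1,0,0,0,-14,0,0,-1,0,0,0,-21,0,0,-1,0,0,0,-28,0,0,-1,0,0,0,-33,0,0,-1,0,0,0,-33,0,0,-1,0,0,0,-33,0,0,-1,0,0,0,-33,0,0,-1,0,0,0,-33,0,0,-1,0,0,0,-33,0,0,-1,0,0,0,-33,0,0,-1]
}}

```text
time: 19.12
ee_pos: [0.467, 0.0666, 0.2402]
tcp_rot: [-89.9, 0.0, 83.0]
wrist_force: [0.3, 0.5, -5.8]
opening: 0.0411
```

```bash
python3 -c "
from h import *
tq();tqm(5)"
```

```text
t 19.1167 tool torque [-0.014  0.001  0.004] F [ 0.309  0.524 -5.786] open 0.041084056013180575 rot [-89.859   0.027  82.977] pos [0.467 0.067 0.24 ]
19.1667 [-0.013  0.06   0.006] [-0.449 -0.073 -5.61 ] [-89.877   0.024  82.978]
19.2167 [ 0.066 -0.023 -0.016] [ 0.312  0.901 -4.713] [-89.902   0.018  82.982]
19.2667 [-0.078  0.036 -0.002] [-0.653  0.079 -5.019] [-89.925   0.014  82.982]
19.3167 [-0.01  -0.003  0.023] [-0.183  1.032 -5.711] [-89.939   0.011  82.985]
19.3667 [-0.042  0.044 -0.008] [-0.252 -0.096 -6.088] [-89.962   0.006  82.99 ]
```

Emit:
{"op": "arm_command", "data": {
  "rows": [0,0,0,-7,0,0,-1,0,0,0,-14,0,0,-1,0,0,0,-21,0,0,-1,0,0,0,-28,0,0,-1,0,0,0,-33,0,0,-1,0,0,0,-33,0,0,-1,0,0,0,-33,0,0,-1,0,0,0,-33,0,0,-1,0,0,0,-33,0,0,-1,0,0,0,-33,0,0,-1,0,0,0,-33,0,0,-1,0,0,0,-33,0,0,-1]
}}

```text
time: 20.37
ee_pos: [0.467, 0.0666, 0.2408]
tcp_rot: [-122.9, 0.0, 83.0]
wrist_force: [-0.5, -0.0, -6.1]
opening: 0.0409
```

Emit:
{"op": "arm_command", "data": {
  "rows": [0,0,0,7,0,0,-1,0,0,0,14,0,0,-1,0,0,0,21,0,0,-1,0,0,0,28,0,0,-1,0,0,0,33,0,0,-1,0,0,0,33,0,0,-1,0,0,0,33,0,0,-1,0,0,0,33,0,0,-1,0,0,0,33,0,0,-1,0,0,0,33,0,0,-1,0,0,0,33,0,0,-1]
}}

```text
time: 21.28
ee_pos: [0.4661, 0.0668, 0.2417]
tcp_rot: [-90.2, -0.0, 83.0]
wrist_force: [0.0, 0.3, -5.2]
opening: 0.0402
```

```bash
python3 -c "
from h import *
tq();tqm(5)"
```

```text
t 21.2833 tool torque [ 0.042 -0.031  0.018] F [ 0.037  0.347 -5.153] open 0.04018360776796915 rot [-90.152  -0.028  83.011] pos [0.466 0.067 0.242]
21.3333 [ 0.039 -0.05   0.012] [-0.611 -0.137 -6.017] [-90.124  -0.024  83.012]
21.3833 [ 0.002 -0.011 -0.008] [ 0.303 -0.053 -5.19 ] [-90.103  -0.018  83.01 ]
21.4333 [0.067 0.002 0.047] [-0.233 -0.138 -5.966] [-90.081  -0.016  83.002]
21.4833 [ 0.033  0.001 -0.013] [ 0.543 -0.527 -4.955] [-90.064  -0.012  83.   ]
21.5333 [-0.001  0.024 -0.045] [-0.013 -0.111 -5.933] [-90.038  -0.008  83.001]
```

```bash
cat >> h.py <<'E'
def lane(k,d=.0865,up=0.,h=0.,yaw=-7.5):
    t=np.radians(yaw);c,s=np.cos(t),np.sin(t);a=np.radians(25)
    X,Y,Z=.5037,(-.102,-.182)[k],.0447
    L=np.array([c*X-s*Y,s*X+c*Y,Z])
    n=np.array([np.sin(a)*c,np.sin(a)*s,np.cos(a)]);u=np.array([-np.cos(a)*c,-np.cos(a)*s,np.sin(a)])
    return L+n*(d+h)+u*up, down(90+yaw,25)
E
python3 -c "
from h import *
print(lane(0)[0],lane(1)[0])
p,R=lane(1,up=.008,h=.08);print(p);go(p,R)"
```

```text
[ 0.522 -0.172  0.123] [ 0.512 -0.251  0.123]
[ 0.538 -0.254  0.199]
from [0.466 0.067 0.241] [-90.038  -0.008  83.001] t 21.5333 q [ 8.139 -6.654 -8.372 88.243 -0.002 15.138]
rows shift [-31.     4.22 -11.03] turn [25.04  0.49 -0.1 ] nrows pos 7.955284323965914 rot 3.497670488639921
```

Emit:
{"op": "arm_command", "data": {
  "rows": [-1.5,0,-0.5,5,0,0,-1,-4,0,-1.5,10,0,0,-1,-8,0,-3,15,0.5,0,-1,-12,0,-4.5,20,0.5,0,-1,-16,0,-6,25,0.5,0,-1,-20,0,-7.5,25,0.5,0,-1,-24,1,-9,25,0.5,0,-1,-27.5,2,-10.3,25,0.5,0,-1,-30,3.5,-11,25,0.5,0,-1,-31,4.2,-11,25,0.5,0,-1,-31,4.2,-11,25,0.5,0,-1,-31,4.2,-11,25,0.5,0,-1]
}}

```text
time: 22.53
ee_pos: [0.5379, -0.2547, 0.1982]
tcp_rot: [-65.0, 0.1, 82.4]
wrist_force: [0.6, 0.2, -5.0]
opening: 0.0407
```

```bash
python3 -c "
from h import *
c=snap('wrist','w5.png');snap('scene','s5.png')
for up,h in((.008,.0),(.008,.02),(.006,.003)):
  p,R=lane(1,up=up,h=h);print(p);go(p,R)
"
```

```text
[ 0.505 -0.25   0.126]
from [ 0.538 -0.254  0.2  ] [-65.058   0.1    82.55 ] t 22.6333 q [-22.893  31.526  28.187 110.785  -6.535 -14.023]
rows shift [-0.07  8.05 -0.03] turn [ 0.06  0.   -0.11] nrows pos 1.9317484812146029 rot 0.01759764392451174
[ 0.513 -0.251  0.145]
from [ 0.538 -0.254  0.2  ] [-65.058   0.1    82.55 ] t 22.6333 q [-22.893  31.526  28.187 110.785  -6.535 -14.023]
rows shift [-0.08  6.06 -0.03] turn [ 0.06  0.   -0.11] nrows pos 1.4521786103173178 rot 0.01759764392451174
[ 0.508 -0.25   0.128]
from [ 0.538 -0.254  0.2  ] [-65.058   0.1    82.55 ] t 22.6333 q [-22.893  31.526  28.187 110.785  -6.535 -14.023]
rows shift [-0.08  7.76 -0.23] turn [ 0.06  0.   -0.11] nrows pos 1.860652098295483 rot 0.01759764392451174
```

View pics/w5.png

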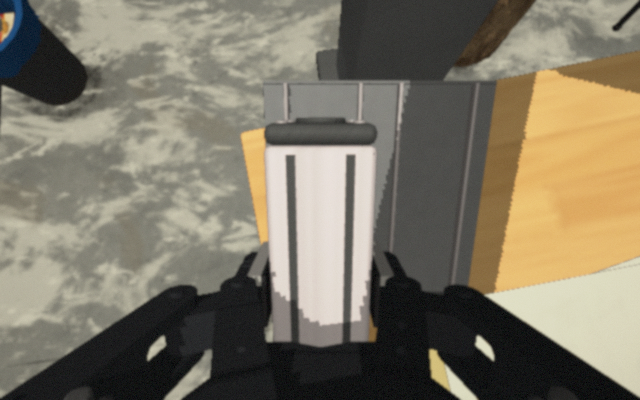

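View pics/s5.png

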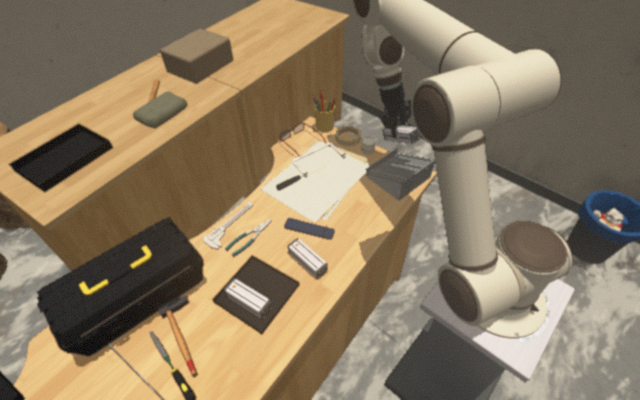

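```bash
python3 -c "
from h import *
c=snap('wrist');P=cloud(c);o=sensors.get_obs()
R0=Ro.from_euler('xyz',o['tcp_rot'],degrees=True)
Q=R0.inv().apply((P-o['ee_pos']).reshape(-1,3)).reshape(P.shape)*1000
for v in (92,100,108,150,200):
    q=Q[v];
    print(v,[(u,np.round(q[u],1)) for u in range(262,500) if (v<112 and abs(q[u,1]-q[u-1,1])>3 and c['z_map'][v,u]>0)][:24])
for v in (160,200):
    q=Q[v];m=[u for u in range(200,440) if q[u,1]<62 and q[u,1]>40 and abs(q[u,0])<30]
    print(v,m[0],q[m[0]],m[-1],q[m[-1]])
"
```

```text
92 [(263, array([-41.6, 167.1,  84.3])), (283, array([-26.4, 159.2,  83.7])), (287, array([-24. , 163.3,  84. ])), (288, array([-23.7, 167.3,  84.3])), (357, array([ 25.1, 160.2,  83.7])), (362, array([ 29.3, 166.4,  84.2])), (397, array([ 52.7, 159.3,  83.6])), (402, array([ 57.7, 165.6,  84.1])), (477, array([111.7, 166.6,  84.1])), (494, array([174.3, 262.8,  91.3]))]
100 [(262, array([-208.4, 1104.8,  127.7])), (263, array([-41.9, 167.5,  78.8])), (276, array([-32.4, 166.5,  78.8])), (283, array([-26.6, 159.9,  78.4])), (288, array([-23.8, 167.2,  78.8])), (322, array([  0.7, 167.3,  78.8])), (355, array([ 24.5, 166.9,  78.8])), (357, array([ 25.1, 159.1,  78.4])), (362, array([ 29.6, 166.7,  78.7])), (400, array([ 55. , 158.7,  78.3])), (402, array([ 58.1, 165.6,  78.7])), (476, array([111.5, 166.2,  78.7])), (493, array([172.4, 258.9,  83.4])), (498, array([178.1, 260.3,  83.5]))]
108 [(263, array([-42. , 166.5,  73.3])), (283, array([-26.8, 159.8,  73.1])), (288, array([-24. , 167.3,  73.3])), (311, array([ -7.3, 169.1,  73.3])), (357, array([ 25.2, 158.3,  73. ])), (361, array([ 29.2, 168. ,  73.3])), (396, array([ 53. , 160.4,  73. ])), (401, array([ 58.1, 167. ,  73.2])), (475, array([111.3, 165.9,  73.2])), (485, array([117.9, 164.6,  73.1])), (491, array([169.7, 255.5,  75.7]))]
150 []
200 []
160 265 [-21.045  45.625  51.352] 376 [20.1   45.702 51.312]
200 267 [-20.977  45.483  36.067] 374 [20.033 45.654 35.992]
```

Emit:
{"op": "arm_command", "data": {
  "rows": [0.1,2,0,0,0,0,-1,0.1,4.5,0,0,0,0,-1,0.1,6.5,0,0,0,0,-1,0.1,7.4,0,0,0,0,-1,0.1,7.8,0,0,0,0,-1,0.1,7.9,-0.3,0,0,0,-1,0.1,7.9,-0.5,0,0,0,-1,0.1,7.9,-0.5,0,0,0,-1]
}}

```text
time: 23.35
ee_pos: [0.5106, -0.2499, 0.1261]
tcp_rot: [-65.1, 0.1, 82.5]
wrist_force: [0.4, 0.5, -5.6]
opening: 0.0408
```

```bash
python3 -c "
from h import *
tq()
p,R=lane(1);print(p);go(p,R)
c=snap('wrist','w6.png');snap('scene','s6.png')
"
```

```text
t 23.35 tool torque [-0.907  0.027 -0.019] F [ 0.44   0.521 -5.632] open 0.04076410811049904 rot [-65.114   0.138  82.533] pos [ 0.511 -0.25   0.126]
[ 0.512 -0.251  0.123]
from [ 0.511 -0.25   0.126] [-65.114   0.138  82.533] t 23.35 q [-23.536  28.184  15.391 101.201  -6.81  -14.59 ]
rows shift [-0.09  0.21 -0.26] turn [ 0.11 -0.03 -0.14] nrows pos 0.08284867461554023 rot 0.02539215055609773
```

View pics/w6.png

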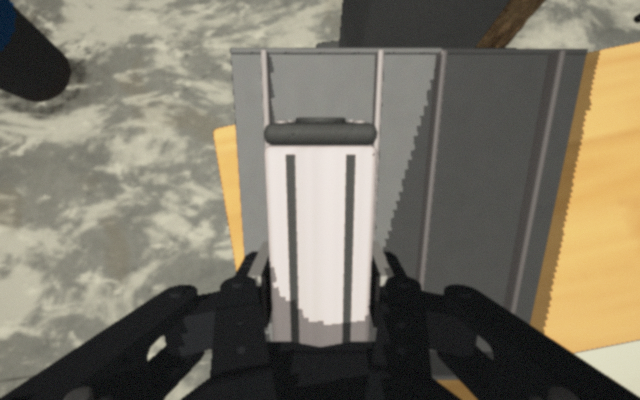

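Emit:
{"op": "arm_command", "data": {
  "rows": [0,0.15,0,0,0,0,-1,0,0.2,-0.2,0,0,0,-1,0,0.2,-0.3,0,0,0,-1,0,0.2,-0.35,0,0,0,-1,0,0.2,-0.35,0,0,0,-1]
}}

```text
time: 23.87
ee_pos: [0.512, -0.2503, 0.1227]
tcp_rot: [-65.0, 0.1, 82.5]
wrist_force: [-0.2, 0.7, 5.1]
opening: 0.0408
```

```bash
python3 -c "
from h import *
tq()
o=sensors.get_obs();print('toolF',Ro.from_euler('xyz',o['tcp_rot'],degrees=True).inv().apply(o['wrist_force']))
p,R=lane(1);print(p);go(p,R)
"
```

```text
t 23.8667 tool torque [ 0.208 -0.088 -0.152] F [-0.187  0.708  5.052] open 0.040772661626522606 rot [-65.049   0.127  82.508] pos [ 0.512 -0.25   0.123]
toolF [ 0.667 -4.465  2.384]
[ 0.512 -0.251  0.123]
from [ 0.512 -0.25   0.123] [-65.049   0.127  82.508] t 23.8667 q [-23.522  28.523  15.467 101.008  -6.801 -14.551]
rows shift [-0.07 -0.03  0.01] turn [ 0.05 -0.05 -0.12] nrows pos 0.01860303376151796 rot 0.018982754459694523
```

Emit:
{"op": "arm_command", "data": {
  "rows": [0,-0.05,-0.15,0,0,0,-1,0,-0.05,-0.3,0,0,0,-1,0,-0.05,-0.3,0,0,0,-1]
}}

```text
time: 24.12
ee_pos: [0.5134, -0.2504, 0.122]
tcp_rot: [-64.8, 0.1, 82.5]
wrist_force: [-9.3, 1.3, 10.2]
opening: 0.0407
```

```bash
python3 -c "
from h import *
tq()
o=sensors.get_obs();print('toolF',Ro.from_euler('xyz',o['tcp_rot'],degrees=True).inv().apply(o['wrist_force']))
p,R=lane(1);print(p);go(p,R)
"
```

```text
t 24.1167 tool torque [ 1.92   0.146 -0.071] F [-9.318  1.258 10.165] open 0.040712266385142686 rot [-64.804   0.111  82.497] pos [ 0.513 -0.25   0.122]
toolF [ 0.01  -5.195 12.836]
[ 0.512 -0.251  0.123]
from [ 0.513 -0.25   0.122] [-64.804   0.111  82.497] t 24.1167 q [-23.466  28.952  15.915 101.277  -6.821 -14.467]
rows shift [-0.08 -0.03  0.18] turn [-0.2  -0.05 -0.1 ] nrows pos 0.047194086451872064 rot 0.031473676869257915
```

Emit:
{"op": "arm_command", "data": {
  "rows": [0,0,0,0,0,0,0.3,0,0,0,0,0,0,0.3,0,0,0,0,0,0,0.3,0,0,0,0,0,0,0.3,0,-1.5,0,0,0,0,0.3,0,-4,0,0,0,0,0.3,0,-7.5,0,0,0,0,0.4,0,-10,0,0,0,0,0.5]
}}

```text
time: 24.78
ee_pos: [0.5571, -0.2558, 0.2138]
tcp_rot: [-65.1, 0.1, 82.5]
wrist_force: [1.1, -0.8, 1.0]
opening: 0.0643
```

```bash
python3 -c "
from h import *
c=snap('wrist','w7.png');snap('top','t7.png')
P=cloud(c);o=sensors.get_obs()
go([.471,.2632,.2],down(85.1),o)
"
```

```text
from [ 0.558 -0.256  0.215] [-65.335   0.195  82.537] t 24.8833 q [-22.442  34.648  34.495 113.727  -6.364 -13.59 ]
rows shift [50.36  7.67 13.43] turn [-24.67  -2.56   0.36] nrows pos 12.633726700464955 rot 3.463781458363693
```

View pics/w7.png

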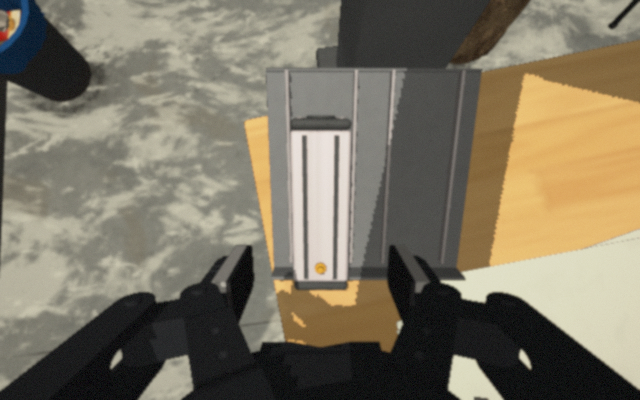

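View pics/t7.png

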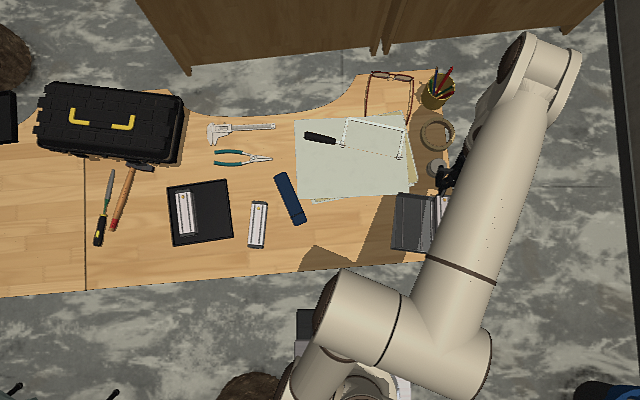

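Emit:
{"op": "arm_command", "data": {
  "rows": [3,0.5,0.8,-5,0,0,0.6,7,1,1.9,-10,0,0,0.6,11,1.7,2.9,-15,-1,0,0.6,15,2.3,4,-20,-1.5,0,0.6,19,2.9,5,-24.7,-2,0,0.6,23,3.5,6.1,-24.7,-2.5,0.3,0.6,27,4.1,7.2,-24.7,-2.5,0.3,0.6,31,4.7,8.3,-24.7,-2.5,0.3,0.6,35,5.3,9.3,-24.7,-2.5,0.3,0.6,39,6,10.4,-24.7,-2.5,0.3,0.6,43,6.5,11.5,-24.7,-2.5,0.3,0.6,47,7.1,12.5,-24.7,-2.5,0.3,0.6]
}}

```text
time: 25.88
ee_pos: [0.4753, 0.226, 0.1989]
tcp_rot: [-89.7, -0.1, 85.0]
wrist_force: [1.6, 0.5, 0.2]
opening: 0.0684
```

```bash
python3 -c "
from h import *
go([.4708,.2632,.084],down(85.1))
"
```

```text
from [0.475 0.226 0.199] [-89.705  -0.144  84.995] t 25.8833 q [25.323  1.092 -5.576 83.514  0.273 30.327]
rows shift [ 3.63 11.51  0.72] turn [-0.29 -0.1   0.14] nrows pos 2.899009215231688 rot 0.04809391665518145
```

Emit:
{"op": "arm_command", "data": {
  "rows": [2.5,2,0.5,0,0,0,0.6,3.4,4.5,0.7,0,0,0,0.6,3.4,6,0.7,0,0,0,0.6,3.4,6,0.7,0,0,0,0.6]
}}

```text
time: 26.22
ee_pos: [0.4701, 0.2589, 0.1352]
tcp_rot: [-89.4, 0.0, 85.1]
wrist_force: [-0.1, -0.2, 0.4]
opening: 0.0684
```

```bash
python3 -c "
from h import *
go([.4708,.2632,.084],down(85.1))
"
```

```text
from [0.47  0.259 0.135] [-89.414   0.048  85.097] t 26.2167 q [28.73   3.72  -9.926 76.869  0.284 33.632]
rows shift [ 0.44  5.12 -0.08] turn [-0.59 -0.   -0.05] nrows pos 1.2326990037997814 rot 0.08207960850908687
```

Emit:
{"op": "arm_command", "data": {
  "rows": [0.35,1.5,-0.08,-0.5,0,0,0.6,0.35,3.5,-0.08,-0.5,0,0,0.6,0.35,4.8,-0.08,-0.5,0,0,0.6,0.35,5,-0.08,-0.5,0,0,-1,0.35,5,-0.08,-0.5,0,0,-1,0.35,5,-0.08,-0.5,0,0,-1,0.35,5,-0.08,-0.5,0,0,-1,0.35,5,-0.08,-0.5,0,0,-1,0.35,5,-0.08,-0.5,0,0,-1,0.35,5,-0.08,-0.5,0,0,-1],
  "force": 80
}}

```text
time: 27.05
ee_pos: [0.4734, 0.2624, 0.0904]
tcp_rot: [-90.3, -0.2, 85.0]
wrist_force: [-1.6, -2.6, 4.1]
opening: 0.0408
```

```bash
python3 -c "
from h import *
tq()"
```

```text
t 27.05 tool torque [0.36  0.024 0.714] F [-1.593 -2.593  4.129] open 0.04077292087001714 rot [-90.264  -0.15   84.979] pos [0.473 0.262 0.09 ]
```

Emit:
{"op": "arm_command", "data": {
  "rows": [0,-3,0,0,0,0,-1,0,-7,0,0,0,0,-1,0,-11,0,0,0,0,-1,0,-14,0,0,0,0,-1,0,-15.5,0,0,0,0,-1,0,-15.5,0,0,0,0,-1,0,-15.5,0,7,0,0,-1,0,-15.5,0,14,0,0,-1,0,-15.5,0,21,0,0,-1,0,-15.5,0,28,0,0,-1,0,-15.5,0,33,0,0,-1,0,-15.5,0,33,0,0,-1]
}}

```text
time: 28.05
ee_pos: [0.4736, 0.2617, 0.2385]
tcp_rot: [-56.6, 0.1, 84.9]
wrist_force: [1.2, -0.1, -9.1]
opening: 0.0402
```

Emit:
{"op": "arm_command", "data": {
  "rows": [0,0,0,0,0,0,-1,0,0,0,0,0,0,-1,0,0,0,0,0,0,-1,0,0,0,0,0,0,-1,0,0,0,0,0,0,-1,0,0,0,0,0,0,-1]
}}

```text
time: 28.55
ee_pos: [0.4721, 0.2622, 0.2455]
tcp_rot: [-57.3, -0.2, 85.0]
wrist_force: [0.3, -0.4, -7.0]
opening: 0.0406
```

Emit:
{"op": "arm_command", "data": {
  "rows": [0,0,0,-7,0,0,-1,0,0,0,-14,0,0,-1,0,0,0,-21,0,0,-1,0,0,0,-28,0,0,-1,0,0,0,-33,0,0,-1,0,0,0,-33,0,0,-1,0,0,0,-33,0,0,-1,0,0,0,-33,0,0,-1,0,0,0,-33,0,0,-1,0,0,0,-33,0,0,-1,0,0,0,-33,0,0,-1]
}}

```text
time: 29.47
ee_pos: [0.4729, 0.2621, 0.2438]
tcp_rot: [-90.1, -0.1, 85.0]
wrist_force: [-1.0, 0.6, -6.8]
opening: 0.0405
```

```bash
python3 -c "
from h import *
tq();tqm(5)"
```

```text
t 29.4667 tool torque [0.073 0.039 0.027] F [-1.043  0.622 -6.821] open 0.04046480301733128 rot [-90.086  -0.097  84.958] pos [0.473 0.262 0.244]
29.5167 [ 0.047 -0.02   0.014] [-0.543  0.395 -6.116] [-90.108  -0.103  84.965]
29.5667 [ 0.019  0.036 -0.073] [ 0.36   0.096 -7.133] [-90.124  -0.111  84.969]
29.6167 [ 0.028 -0.044  0.03 ] [ 0.439  0.589 -6.866] [-90.143  -0.12   84.976]
29.6667 [0.1   0.006 0.035] [-0.373 -0.08  -5.994] [-90.157  -0.124  84.981]
29.7167 [0.078 0.025 0.049] [ 0.343  0.951 -6.437] [-90.17   -0.131  84.983]
```

Emit:
{"op": "arm_command", "data": {
  "rows": [0,0,0,-7,0,0,-1,0,0,0,-14,0,0,-1,0,0,0,-21,0,0,-1,0,0,0,-28,0,0,-1,0,0,0,-33,0,0,-1,0,0,0,-33,0,0,-1,0,0,0,-33,0,0,-1,0,0,0,-33,0,0,-1,0,0,0,-33,0,0,-1,0,0,0,-33,0,0,-1,0,0,0,-33,0,0,-1,0,0,0,-33,0,0,-1]
}}

```text
time: 30.72
ee_pos: [0.4729, 0.2621, 0.2445]
tcp_rot: [-123.2, -0.1, 85.0]
wrist_force: [-0.4, -0.8, -7.0]
opening: 0.0406
```

Emit:
{"op": "arm_command", "data": {
  "rows": [0,0,0,7,0,0,-1,0,0,0,14,0,0,-1,0,0,0,21,0,0,-1,0,0,0,28,0,0,-1,0,0,0,33,0,0,-1,0,0,0,33,0,0,-1,0,0,0,33,0,0,-1,0,0,0,33,0,0,-1,0,0,0,33,0,0,-1,0,0,0,33,0,0,-1,0,0,0,33,0,0,-1]
}}

```text
time: 31.63
ee_pos: [0.4719, 0.2623, 0.2452]
tcp_rot: [-90.3, -0.2, 85.0]
wrist_force: [0.6, -0.8, -6.5]
opening: 0.0402
```

```bash
python3 -c "
from h import *
tq();tqm(5)"
```

```text
t 31.6333 tool torque [-0.116  0.045  0.001] F [ 0.586 -0.766 -6.548] open 0.04016958256421681 rot [-90.319  -0.187  85.035] pos [0.472 0.262 0.245]
31.6833 [-0.09   0.015  0.035] [ 0.962 -0.306 -6.531] [-90.299  -0.183  85.032]
31.7333 [-0.129  0.003 -0.002] [ 0.012 -0.495 -6.635] [-90.283  -0.177  85.024]
31.7833 [-0.053  0.013 -0.045] [ 0.032  0.015 -6.573] [-90.266  -0.173  85.017]
31.8333 [-0.077  0.019  0.058] [ 0.27   0.253 -5.909] [-90.251  -0.163  85.01 ]
31.8833 [-0.093 -0.016 -0.003] [ 0.132 -0.262 -7.059] [-90.235  -0.157  85.005]
```

```bash
python3 -c "
from h import *
go([.513,.393,.16],down(98.6))
"
```

```text
from [0.472 0.262 0.245] [-90.235  -0.157  85.005] t 31.8833 q [29.036  2.573  0.992 88.136 -0.001 34.03 ]
rows shift [13.36  8.52 -2.88] turn [  0.25 -13.59   0.13] nrows pos 3.8629683689909395 rot 1.8991353469339385
```

Emit:
{"op": "arm_command", "data": {
  "rows": [2,1,-0.5,0,-4,0,-1,5.5,3,-1.2,0,-8,0,-1,9.5,5,-2,0,-12,0,-1,12.5,7,-2.7,0.2,-13.6,0,-1,13.4,8.5,-2.9,0.2,-13.6,0,-1,13.4,8.5,-2.9,0.2,-13.6,0,-1,13.4,8.5,-2.9,0.2,-13.6,0,-1,13.4,8.5,-2.9,0.2,-13.6,0,-1]
}}

```text
time: 32.55
ee_pos: [0.5134, 0.3929, 0.1607]
tcp_rot: [-90.1, -0.1, 98.6]
wrist_force: [0.6, -0.5, -6.1]
opening: 0.0406
```

```bash
python3 -c "
from h import *
go([.513,.393,.0944],down(98.6))
snap('wrist','w8.png')
"
```

```text
from [0.513 0.393 0.161] [-90.055  -0.112  98.568] t 32.55 q [37.399 17.676  8.967 81.189  0.071 28.83 ]
rows shift [0.01 6.63 0.05] turn [ 0.06 -0.03  0.11] nrows pos 1.5898399108473817 rot 0.017941379935557885
```

View pics/w8.png

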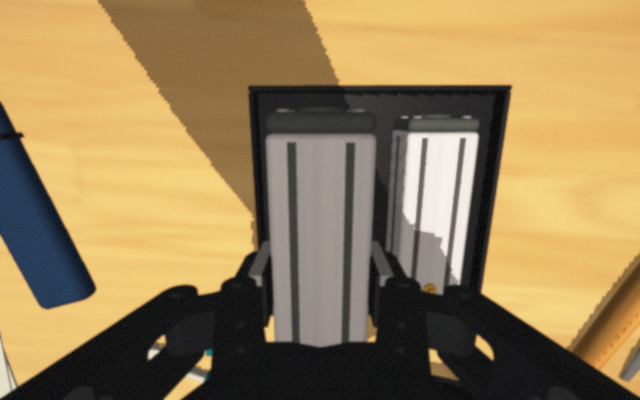

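Emit:
{"op": "arm_command", "data": {
  "rows": [0,2,0,0,0,0,-1,0,4.5,0,0,0,0,-1,0,5.8,0,0,0,0,-1,0,6.3,0,0,0,0,-1,0,6.5,0,0,0,0,-1,0,6.7,0,0,0,0,-1,0,6.8,0,0,0,0,-1,0,6.8,0,0,0,0,-1]
}}

```text
time: 33.27
ee_pos: [0.5139, 0.3936, 0.0945]
tcp_rot: [-90.2, -0.2, 98.6]
wrist_force: [-2.7, -3.9, 4.0]
opening: 0.0407
```

```bash
python3 -c "
from h import *
tq()
"
```

```text
t 33.2667 tool torque [0.76  0.09  0.784] F [-2.738 -3.949  3.963] open 0.040677718855517346 rot [-90.165  -0.163  98.582] pos [0.514 0.394 0.094]
```

Emit:
{"op": "arm_command", "data": {
  "rows": [0,0,0,0,0,0,0.2,0,0,0,0,0,0,0.2,0,0,0,0,0,0,0.2,0,0,0,0,0,0,0.2,0,-2,0,0,0,0,0.2,0,-5,0,0,0,0,0.2,0,-9,0,0,0,0,0.2,0,-13,0,0,0,0,0.2,0,-16,0,0,0,0,0.2]
}}

```text
time: 34.02
ee_pos: [0.5134, 0.3932, 0.2559]
tcp_rot: [-90.2, -0.2, 98.6]
wrist_force: [1.0, 0.9, 0.5]
opening: 0.0512
```

```bash
python3 -c "
from h import *
import cv2
tq()
c=snap('top','t9.png');snap('scene','s9.png');w9=snap('wrist','w9.png')
P=cloud(w9)
np.savez('pics/t9.npz',P=cloud(c));np.savez('pics/w9.npz',P=P)
"
python3 - <<'E'
import numpy as np,cv2
np.set_printoptions(precision=4,suppress=True)
im=cv2.imread('pics/t9.png');cv2.imwrite('pics/t9c.png',cv2.resize(im[140:280,160:470],None,fx=2.5,fy=2.5,interpolation=cv2.INTER_CUBIC))
P=np.load('pics/t9.npz')['P'];Z=P[...,2]
def rect(m,z=None):
    q=P[m];return m.sum(),cv2.minAreaRect(q[:,:2].astype(np.float32)*1000),np.percentile(q[:,2],[5,50,95])
X,Y=P[...,0],P[...,1]
print('tray all',rect((Z>.036)&(Z<.055)&(X>.4)&(X<.62)&(Y>.33)&(Y<.53)))
m=(X>.4)&(X<.6)&(Y<-.2)&(Y>-.3)&(Z>.06)&(Z<.15)
# rack housing: height above deck
t=np.radians(-7.5);c,s=np.cos(t),np.sin(t)
Xr=c*X+s*Y;Yr=-s*X+c*Y;a=np.radians(25)
n=np.sin(a)*(Xr-.5037)+np.cos(a)*(Z-.0447);u=-np.cos(a)*(Xr-.5037)+np.sin(a)*(Z-.0447)
m=(n>.034)&(n<.055)&(abs(u)<.1)&(Yr<-.13)&(Yr>-.24)
print('rack housing pts',m.sum(),'n',np.percentile(n[m],[5,50,95]),'u',np.percentile(u[m],[1,50,99]),u[m].min(),u[m].max(),'Y',np.percentile(Yr[m],[1,50,99]))
E
```

```text
t 34.0167 tool torque [-0.047  0.024 -0.059] F [1.04  0.912 0.534] open 0.051228354995955 rot [-90.192  -0.205  98.599] pos [0.513 0.393 0.256]
tray all (np.int64(249), ((521.331298828125, 393.6813659667969), (114.0152359008789, 43.37274932861328), 8.570746421813965), array([0.0396, 0.0455, 0.0497]))
rack housing pts 663 n [0.038  0.0428 0.0464] u [-0.0648  0.0044  0.0636] -0.06639449370994939 0.06440636760419377 Y [-0.202  -0.1804 -0.1603]
```

View pics/t9c.png

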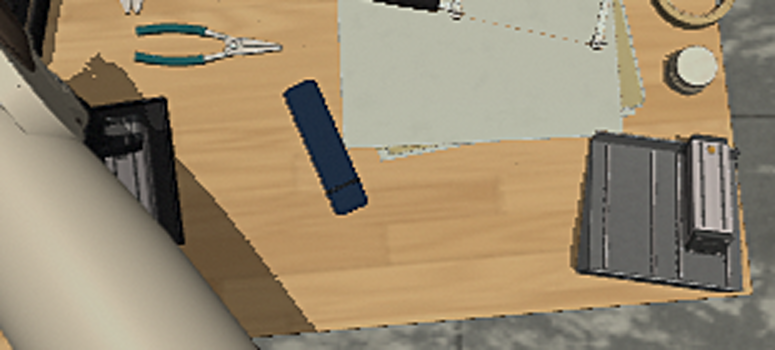

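View pics/w9.png

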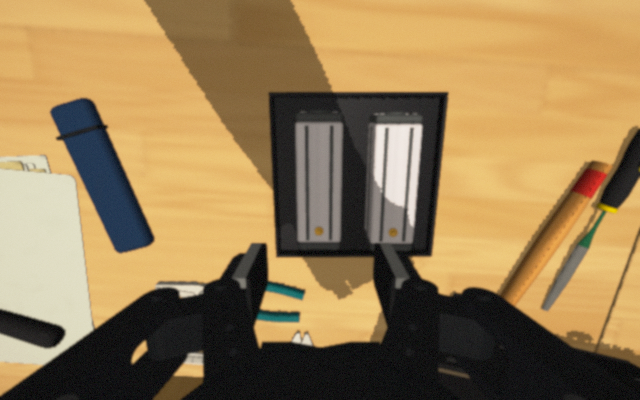

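Run:
```python
import numpy as np,cv2
P=np.load('pics/w9.npz')['P']
for u0,u1 in((298,340),(372,420)):
    q=P[130:225,u0+4:u1-4].reshape(-1,3);q=q[(q[:,2]>.035)&(q[:,2]<.06)];A=np.c_[q[:,:2],np.ones(len(q))]
    s=np.linalg.lstsq(A,q[:,2],rcond=None)[0];print(len(q),np.median(q[:,2]),np.degrees(s[:2]))
from h import *
bot.job_done();print(sensors.get_obs()['time'])
```

```text
3220 0.04661924031459705 [-0.02665586  0.06930989]
3767 0.04657986066745179 [-0.05327847 -0.09410831]
the job is handed in; nothing more can be done
the job is handed in; nothing more can be done
```

I tilted all three housings about 33° both ways. I found one sound and two loose, placed them accordingly, and handed the job in a little after 34 s, well inside the 72 s limit. No verdict came back.

| Housing at the start | Moment about the closing line, after tilting far end down → near end down | Finding | Placed |
|---|---|---|---|
| Next to the rack | about +0.04 → −0.08 N m (far-end tilt repeated, same result) | loose | tray, left slot |
| Middle | about −0.015 → +0.03 N m | sound | rack lane on the −y side |
| Nearest the tray | about +0.06 → −0.09 N m | loose | tray, right slot |

- **How clear the test was:** a loose insert should shift the moment by −0.16 N m from stop to stop. The two loose housings shifted by −0.12 and −0.15, a little less than that. The sound one shifted by +0.045 the other way, which I took as settling drift. Single readings scatter by about 0.035 N m, so I averaged several.
- **Rack:** I pushed the sound housing down the lane until the lip pushed back with about 15 N. The last depth image shows it flush on the deck, about 1 mm past the lane point, which means it is touching the lip.
- **Tray:** both tops are at 46.6 mm, as they should be on the 4 mm floor, and level within 0.1°.
- **Pliers and jar:** they look unmoved in the last picture, by eye only. The gripper was clear of everything at hand-in.

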